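# Fit the dial probe in the test kiln's brass-ringed port

## Robot

A 6-joint arm with a two-finger parallel gripper is mounted at the origin on the work surface; the furniture and walls round the work are solid. World frame = base frame: x ahead of the robot, y to its left, z up, the work surface at z = 0. Lengths are in m, angles in rad, forces in N, time in s.
With the tool pointing down it reaches from about 0.35 to 0.975 m from the base axis. Payload 4.9 kg.
Tool frame: the origin (TCP) lies midway between the tips of the shut fingers; the grasp point (between the pads) lies 19 mm behind it (manip.hold_point_z is the distance from the TCP to the grasp point, in m); z points along the fingers, y is the line along which they close (so a half turn about z gives the same grasp; the last joint's range is limited). The gripper opens to 85 mm and grips with 20 to 120 N. Pads are 22 mm wide; open, the fingers measure 114 mm over their backs; the gripper's body (76 mm by 85 mm) begins 54 mm behind the grasp point. The pads swing forward as they close: fully open they stand 13 mm farther back than shut.
Start: joints at [-1.222, 0.053, 1.613, -0, 1.476, -0.119], TCP at [0.282, -0.558, 0.231] pointing down, gripper open.
Joint ranges: [-3.01, 3.01], [-1.01, 2.22], [0.06, 2.58], [-1.02, 4.17], [0.09, 2.62], [-3.14, 3.14]. Speed limits (rad/s): [2.57, 2.57, 3.14, 3.14, 3.14, 3.14].

## Interface

Orientations are given as a unit quaternion [w, x, y, z].
In Python, from plant import manip gives the robot as it stands. The module is installed in compiled form; this text tells all that it offers.
- The arm moves only by the shell command python3 -m jog 'ROWS' [OPENING]. ROWS is JSON, one flat list of numbers, 6 for each row, row after row: the shift along the tool's x, y, z in units of 0.1 m (1.0 is 0.1 m), then the turn, a rotation vector about the tool's x, y, z in units of 180 degrees (1.0 is 180 degrees). A call has 1 to 8 rows; each row is the pose to reach, as a shift and turn from the pose commanded when the call began, along the tool's axes at that moment, turning the shorter way round; what a row does not reach only later rows make up. A row lasts 1/8 s, in which the tool goes at most 62.5 mm and 10.7 degrees, less where a joint would pass 70% of its speed; a pose out of reach is approached as far as the arm can. A call with a number of a shift or a turn outside -1 to 1 is refused whole. A call with a gripper value outside its range is refused whole. OPENING is the finger opening in mm, from 0 to 85.4, set as the call begins (- or left out, the last holds). The fingers move at their own pace and stop on an object; the grip force is fixed at half the most. Time passes only in rows, so rows that repeat a pose let the fingers close. It gives the time, the measured TCP pose, the force, the opening and the grip force at its end, in the units of the state.
- manip.state(): the state, without advancing time (a new reading comes with each control period).
- manip.grab_frame(name): name is "scene" or "top" or "wrist"; returns a dict with "img" (480x640x3 uint8, blue, green, red), "z_map" (480x640 float32, m along the optical axis (not along the pixel's ray), 0 where there is no reading), "fx", "fy", "cx", "cy" (pixels), "xyz" and "attitude" of the camera in the world; the wrist camera has in their place "T_tool_cam" (4x4, takes a point from camera to tool coordinates, whose origin is the TCP and whose axes are the flange's). Camera axes: x right, y up, looking along -z (the intrinsics and any distortion apply to the point x, -y, -z); pixel columns grow to the right and rows downward; lengths in m; the calibration is good to about 2 mm. A picture is of the moment at which its call begins: read the wrist's pose just before it.
- manip.job_done(): hands the job in; it is judged then, once.
The state is a dict: "time": time; "joint_pos": joint angles; "joint_vel": joint speeds; "joint_efforts": joint torques, N m; "tool_pos": TCP position; "tool_rot": TCP orientation; "contact_force": force on the tool from outside, world axes, zero at the start; "ft_torque": the same for the moment, N m; "gripper_width": opening from 0.0 (shut) to 1.0 (fully open); "grasp_force": force on a finger pad.
Only numpy, scipy, OpenCV 4.12 (cv2) and the standard library are available. Lean on these libraries where they do the work, as an engineer would, in place of code of your own. Each camera call takes 0.05 s, during which the arm holds its last target. There are 200 camera calls.

## Task

Take the dial thermometer probe (white dial on a black head) out of the wooden stand and put its stem down through the brass-ringed port on top of the small test kiln. Keep hold of it until it is all the way down with its flange resting on the brass ring, then let go; leave the terracotta vent plug in the stand.

Things in the scene. Friction and masses are not known exactly. Their poses are not given: they have to be found in the camera images.
- probe: Loose 0.2 kg probe, upright in one of two holes (120 mm apart) of a wooden stand 100 mm high. Black head 36 mm wide, 50 mm tall, white dial on top (grip it here, any yaw); below it a steel flange 60 mm wide, 6 mm thick; then a stiff stem 12 mm wide, 80 mm long, round end. Origin: centre of the flange's underside; z up. Head spans z 6 to 56 mm, stem 0 to -80. Origin starts 100 mm above the table.
- vent_plug: Vent plug of exactly the probe's shape and size, all terracotta, standing in the stand's other hole; which hole holds which varies. Loose; leave it alone. Origin and axes as for the probe.
- brass_ring: Fixed brass ring, 66 mm outside, 40 mm inside, 3 mm thick, round the right port in the flat top of a fixed grey kiln (170x220 mm, 130 mm high). Origin: on the port's vertical axis, at the ring's underside, 130 mm above the table; the flange comes to rest 3 mm above it. Below, the port tapers from 39 to 27 mm wide in 6 mm, then runs straight through the 22 mm top into the hollow kiln, 105 mm clear.
- steel_ring: Dark steel ring of the same size round the kiln's other port (the vent), 110 mm from the brass one: the wrong port. Which port has which ring varies. Origin as for the brass ring.
There are look-alikes about, which are no part of the job. What is shaped like the probe but pink or purple is not meant.

How it is judged:
By the outcome, as a careful person would: the job done as asked, in the order asked, and still so for the second after the job is handed in, with the robot touching nothing.
It also fails if it takes over 42 s, if anything falls off the work surface, if the arm or the gripper's body presses on something with over 40 N, if the wrist force passes 120 N, or if a joint passes its speed limit or range.

## Working session

There is one attempt and no reset: what is moved stays moved. The work goes in short steps, Python scripts to look and compute and a shell command to move; the robot and the scene stay as the last step left them, time stands still between calls to the robot, and variables do not carry over. Pictures are saved under pics/ and viewed, at most 10 in all, crops included, and the job is handed in when it is done.

```bash
mkdir -p pics
cat > h.py <<'E'
import numpy as np, cv2
from scipy.spatial.transform import Rotation as R
from plant import manip
def rot(q): return R.from_quat(np.r_[q[1:],q[0]]).as_matrix()
def grab(n):
    s=manip.state(); f=manip.grab_frame(n)
    if n=="wrist":
        T=np.eye(4);T[:3,:3]=rot(s["tool_rot"]);T[:3,3]=s["tool_pos"];T=T@np.array(f["T_tool_cam"]);f["C"]=T
    else:
        T=np.eye(4);a=np.array(f["attitude"]);T[:3,:3]=a if a.shape==(3,3) else rot(a);T[:3,3]=f["xyz"];f["C"]=T
    return f
def ray(f,u,v):
    d=np.array([(u-f["cx"])/f["fx"],-(v-f["cy"])/f["fy"],-1.]); return f["C"][:3,3],f["C"][:3,:3]@d
def onz(f,u,v,z):
    o,d=ray(f,u,v); return o+d*(z-o[2])/d[2]
def dep(f,u,v):
    o,d=ray(f,u,v); return o+d*f["z_map"][int(round(v)),int(round(u))]
E
python3 - <<'E'
from h import *
for n in("scene","top"):
    f=grab(n);cv2.imwrite(f"pics/{n}0.png",f["img"]);print(n,{k:v for k,v in f.items() if k not in("img","z_map")})
    np.savez(f"{n}0.npz",**f)
print(manip.state(),manip.hold_point_z)
E
```

```text
scene {'fx': 521.961019224103, 'fy': 521.961019224103, 'cx': 329.1809435125541, 'cy': 242.1255552912675, 'xyz': array([-0.51275978, -0.45267657,  0.79064334]), 'attitude': array([ 0.74731686,  0.41209929, -0.2520193 , -0.45626523]), 'C': array([[ 4.56616624e-01,  4.74235443e-01, -7.52729701e-01,
        -5.12759778e-01],
       [-8.89663346e-01,  2.43992426e-01, -3.85962208e-01,
        -4.52676575e-01],
       [ 6.23387284e-04,  8.45912785e-01,  5.33320890e-01,
         7.90643337e-01],
       [ 0.00000000e+00,  0.00000000e+00,  0.00000000e+00,
         1.00000000e+00]])}
top {'fx': 563.9338669639423, 'fy': 563.9338669639423, 'cx': 322.8096940036373, 'cy': 242.01837512439403, 'xyz': array([ 0.314419  , -0.00480951,  1.48829795]), 'attitude': array([-0.6964593 , -0.01704328,  0.0223784 ,  0.71704475]), 'C': array([[-0.02930793,  0.99802217, -0.05561288,  0.314419  ],
       [-0.99954778, -0.02888729,  0.00835273, -0.00480951],
       [ 0.0067297 ,  0.05583253,  0.99841747,  1.48829795],
       [ 0.        ,  0.        ,  0.        ,  1.        ]])}
{'time': 0.1, 'joint_pos': array([-1.22201919e+00,  5.32800143e-02,  1.61415792e+00, -1.50214679e-05,
        1.47601423e+00, -1.18986567e-01]), 'joint_vel': array([ 0.00144538, -0.00080793, -0.00364106, -0.00038814,  0.00062981,
        0.00057149]), 'joint_efforts': array([ 2.74022013e-04, -3.94905102e+01, -3.71363139e+01, -1.26931045e-04,
        3.90175977e-03,  2.79731118e-06]), 'tool_pos': array([ 0.2816156 , -0.55732182,  0.23019194]), 'tool_rot': array([-9.22770799e-04,  9.72773500e-01,  2.31756021e-01, -1.14016997e-04]), 'contact_force': array([-0.53854467,  0.26132371, -0.02678275]), 'ft_torque': array([-0.01843038, -0.0431663 , -0.01124903]), 'grasp_force': 0.0, 'gripper_width': 0.997287403966158} 0.0187
```

View pics/top0.png

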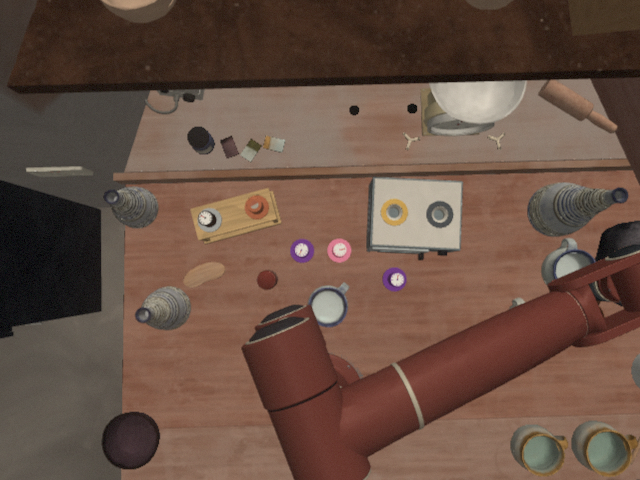

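View pics/scene0.png

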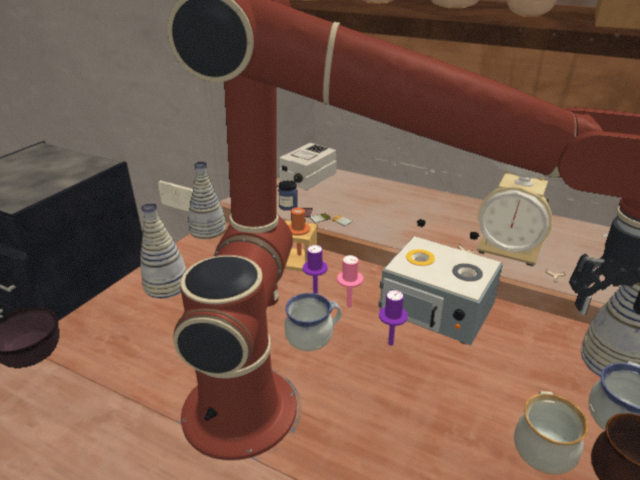

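The top view shows the white-dialled black probe at (208,218) and the terracotta plug at (257,206) in the stand. The brass ring is at (394,212) and the steel ring at (440,214). These could be mistaken for the probe: purple (302,251), pink (339,250), purple (395,280) and the plug (257,206). I choose (208,218).

Run:
```python
from h import *
f=dict(np.load("top0.npz"));im=f["img"];hsv=cv2.cvtColor(im,cv2.COLOR_BGR2HSV)
cv2.imwrite("pics/crop0.png",cv2.resize(im[170:290,100:280],None,fx=4,fy=4,interpolation=cv2.INTER_CUBIC))
def cent(m,box,z,n):
    x0,y0,x1,y1=box;k=np.zeros(m.shape,bool);k[y0:y1,x0:x1]=m[y0:y1,x0:x1];v,u=np.nonzero(k)
    c=((u.min()+u.max())/2,(v.min()+v.max())/2) if n=="brass" else (u.mean(),v.mean())
    print(n,k.sum(),np.round(c,1),u.min(),u.max(),v.min(),v.max(),onz(f,*c,z).round(4),"depth",dep(f,*c).round(3))
H,S,V=[hsv[...,i].astype(int) for i in range(3)]
cent((V>150)&(S<50),(197,207,217,227),.156,"dial")
cent((H>15)&(H<32)&(S>130)&(V>120),(375,195,415,230),.133,"brass")
cent((V<110)&(S<90),(424,198,456,231),.133,"steel")
for n,p in dict(dial=(206,217),plug=(256,206),kiln=(415,240),vaseL=(111,197),vaseR=(620,195),vase2=(145,314),shelf=(300,75),ledge=(300,172),cupr=(330,308),wall=(300,150),bottle=(200,135),purple=(302,251),pink=(339,250)).items(): print(n,dep(f,*p).round(3))
```

```text
dial 176 [206.5 216.8] 198 216 208 226 [0.4565 0.2577 0.156 ] depth [0.456 0.258 0.156]
brass 275 [394.  211.5] 381 407 199 224 [ 0.4588 -0.1903  0.133 ] depth [ 0.471 -0.206  0.019]
steel 345 [439.5 213.8] 427 452 202 227 [ 0.4502 -0.3     0.133 ] depth [ 0.461 -0.324  0.025]
dial [0.457 0.26  0.149]
plug [0.479 0.14  0.158]
kiln [ 0.388 -0.239  0.132]
vaseL [0.507 0.475 0.177]
vaseR [ 0.459 -0.634  0.33 ]
vase2 [0.233 0.401 0.172]
shelf [0.631 0.016 0.606]
ledge [0.576 0.037 0.05 ]
cupr [ 0.224 -0.031  0.01 ]
wall [0.634 0.035 0.049]
bottle [0.661 0.276 0.124]
purple [0.37  0.034 0.139]
pink [ 0.369 -0.054  0.137]
```

View pics/crop0.png

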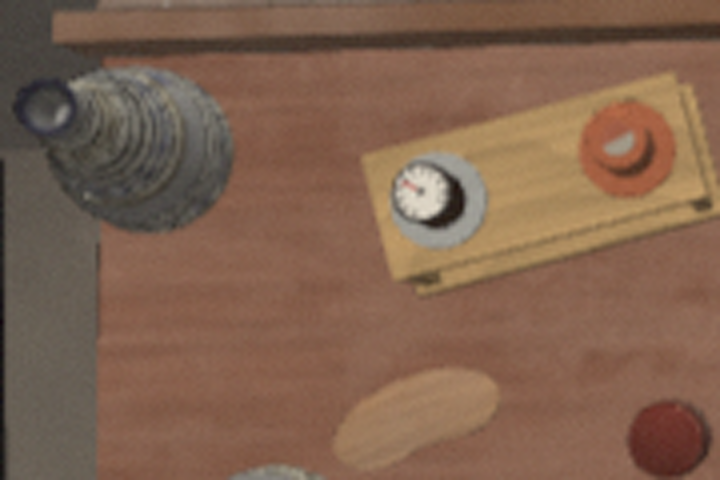

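Crop: the dial centre is at about (205,218), giving a probe position of (0.455, 0.261). The spacings match the given sizes: 122 mm from plug to probe and 110 mm from ring to ring. Setting off, with a look at the port in passing.

```bash
python3 -m jog '[0.6,-0.75,-0.5,0,0,0, 0.8,-1,-0.5,0,0,0]' 85; python3 -m jog '[0.4,-0.48,0,0,0,0, 0.8,-0.96,0,0,0,0]';python3 -m jog '[0.4,-0.48,0,0,0,0, 0.8,-0.96,0,0,0,0,0.8,-0.96,0,0,0,0]'
python3 - <<'E'
from h import *
f=grab("wrist");cv2.imwrite("pics/w1.png",f["img"]);s=manip.state();print(s["tool_pos"],s["joint_vel"].round(3));f.pop("z_map");np.savez("w1.npz",**f);print({k:v for k,v in f.items() if k not in("img",)})
E
```

```text
time: 0.35
tool_pos: [0.3055, -0.444, 0.2778]
tool_rot: [-0.0, 0.973, 0.231, 0.0]
contact_force: [1.0, 0.0, 0.9]
gripper_width: 0.998
grasp_force: 0.0
time: 0.6
tool_pos: [0.3337, -0.3212, 0.2775]
tool_rot: [-0.0, 0.973, 0.231, 0.0]
contact_force: [0.3, 0.8, 0.3]
gripper_width: 0.994
grasp_force: 0.0
time: 0.98
tool_pos: [0.3624, -0.198, 0.2774]
tool_rot: [-0.0, 0.972, 0.235, 0.0]
contact_force: [-0.2, -0.3, 0.2]
gripper_width: 0.995
grasp_force: 0.0
[ 0.36204665 -0.19974484  0.27743911] [-0.056  0.029 -0.019 -0.006 -0.005 -0.004]
{'fx': 402.36634691110714, 'fy': 402.36634691110714, 'cx': 322.143133837679, 'cy': 239.50117678160257, 'T_tool_cam': array([[ 7.10187947e-04,  9.60830551e-01,  2.77135612e-01,
         6.97794057e-02],
       [ 9.99999723e-01, -6.20728444e-04, -4.10531496e-04,
         2.69368869e-04],
       [-2.22425247e-04,  2.77135827e-01, -9.60830726e-01,
        -1.40511604e-01],
       [ 0.00000000e+00,  0.00000000e+00,  0.00000000e+00,
         1.00000000e+00]]), 'C': array([[ 4.57396667e-01,  8.54650935e-01,  2.45682863e-01,
         4.24463721e-01],
       [-8.89262699e-01,  4.39476795e-01,  1.26775389e-01,
        -1.66370673e-01],
       [ 3.76787917e-04, -2.76463246e-01,  9.61024418e-01,
         4.17994001e-01],
       [ 0.00000000e+00,  0.00000000e+00,  0.00000000e+00,
         1.00000000e+00]])}
```

View pics/w1.png

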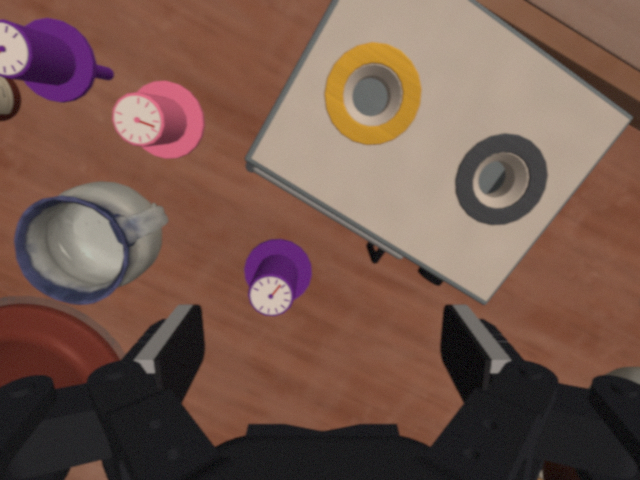

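The wrist view shows the brass ring at (372,93), the steel ring at (501,180), and the pink and purple look-alikes at left. Next I measure the ring and carry on to the stand, stopping 60 mm short along tool x so the camera sees the probe.

```bash
cat >> h.py <<'E'
def brass(f,z=.133):
    h=cv2.cvtColor(f["img"],cv2.COLOR_BGR2HSV);m=cv2.inRange(h,(15,130,100),(32,255,255))
    c=max(cv2.findContours(m,0,cv2.CHAIN_APPROX_NONE)[0],key=cv2.contourArea);e=cv2.fitEllipse(cv2.convexHull(c))
    print("brass",np.round(e[0],1),np.round(e[1],1),onz(f,*e[0],z).round(4)); return onz(f,*e[0],z)
E
python3 - <<'E'
from h import *
brass(dict(np.load("w1.npz")))
E
python3 -m jog '[0.28,-0.45,0,0,0,0, 0.56,-0.9,0,0,0,0]'; python3 -m jog '[0.28,-0.45,0,0,0,0, 0.56,-0.9,0,0,0,0]';python3 -m jog '[0.28,-0.45,0,0,0,0, 0.56,-0.9,0,0,0,0]';python3 -m jog '[0.28,-0.45,0,0,0,0, 0.56,-0.9,0,0,0,0,0.56,-0.9,0,0,0,0,0.56,-0.9,0,0,0,0]'
python3 - <<'E'
from h import *
f=grab("wrist");cv2.imwrite("pics/w2.png",f["img"]);s=manip.state();print(s["tool_pos"],s["joint_vel"].round(3));np.savez("w2.npz",**f)
E
```

```text
brass [372.5  93.1] [ 95.2 102.3] [ 0.4574 -0.1874  0.133 ]
time: 1.27
tool_pos: [0.371, -0.096, 0.2773]
tool_rot: [-0.0, 0.973, 0.23, -0.0]
contact_force: [1.3, -0.2, 0.3]
gripper_width: 0.994
grasp_force: 0.0
time: 1.52
tool_pos: [0.3808, 0.0101, 0.2774]
tool_rot: [0.0, 0.973, 0.23, -0.0]
contact_force: [0.6, 0.7, 0.2]
gripper_width: 0.996
grasp_force: 0.0
time: 1.78
tool_pos: [0.3905, 0.1159, 0.2774]
tool_rot: [0.0, 0.973, 0.231, 0.0]
contact_force: [0.8, 0.3, 0.3]
gripper_width: 0.992
grasp_force: 0.0
time: 2.28
tool_pos: [0.3999, 0.22, 0.2771]
tool_rot: [0.0, 0.973, 0.231, -0.001]
contact_force: [-0.0, -0.7, -0.0]
gripper_width: 0.999
grasp_force: 0.0
[0.39991202 0.21967021 0.27729632] [-0.011 -0.016  0.006  0.004 -0.001  0.003]
```

View pics/w2.png

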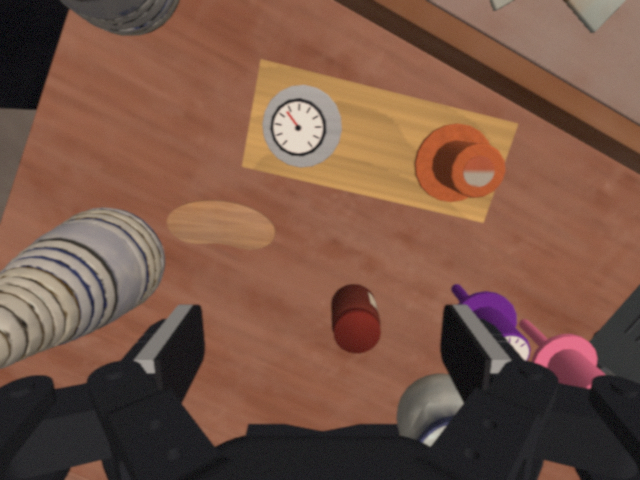

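The wrist view shows the probe dial at (298,127) on a grey flange at (302,126). The plug is at (475,165), and a vase at left is clear of the path.

```bash
cat >> h.py <<'E'
def delta(p):
    s=manip.state(); return (rot(s["tool_rot"]).T@(np.array(p)-s["tool_pos"])*10).round(3)
E
python3 - <<'E'
from h import *
f=dict(np.load("w2.npz"));h=cv2.cvtColor(f["img"],cv2.COLOR_BGR2HSV)
m=np.zeros((480,640),np.uint8);m[90:165,262:340]=cv2.inRange(h,(0,0,170),(179,60,255))[90:165,262:340]
c=max(cv2.findContours(m,0,cv2.CHAIN_APPROX_NONE)[0],key=cv2.contourArea);e=cv2.fitEllipse(cv2.convexHull(c))
p=onz(f,*e[0],.156);print(e,p,dep(f,*e[0]));print(onz(f,302,126,.106))
print(delta([p[0],p[1],.118]))
E
```

```text
((297.6746520996094, 126.98800659179688), (48.628448486328125, 50.47877883911133), 168.23239135742188) [0.45343718 0.26367187 0.156     ] [0.4534122  0.26370604 0.15527803]
[0.45379698 0.2634694  0.106     ]
[ 0.677 -0.154  1.592]
```

```bash
python3 -m jog '[0.5,-0.15,0,0,0,0, 0.68,-0.15,0.4,0,0,0,0.68,-0.15,0.7,0,0,0,0.68,-0.15,0.7,0,0,0]'; python3 -m jog '[0,0,0.3,0,0,0,0,0,0.6,0,0,0,0,0,0.89,0,0,0,0,0,0.89,0,0,0,0,0,0.89,0,0,0]'
python3 - <<'E'
from h import *
f=grab("wrist");cv2.imwrite("pics/w3.png",f["img"]);print(delta([.4535,.2636,.118]))
E
```

```text
time: 2.82
tool_pos: [0.4522, 0.2628, 0.2046]
tool_rot: [0.001, 0.973, 0.23, -0.003]
contact_force: [-0.3, 0.0, 0.1]
gripper_width: 1.0
grasp_force: 0.0
time: 3.45
tool_pos: [0.4548, 0.265, 0.1211]
tool_rot: [-0.0, 0.973, 0.231, 0.002]
contact_force: [0.0, 0.2, -0.5]
gripper_width: 0.994
grasp_force: 0.0
[-0.021  0.009  0.034]
```

View pics/w3.png

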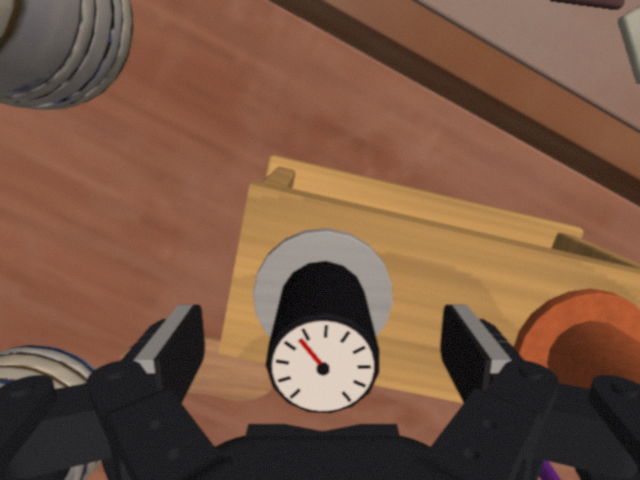

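The black head with its dial at (322,366) is centred between the fingers, and they are clear of the plug. Closing now.

```bash
python3 -m jog '[0,0,0.02,0,0,0,0,0,0.02,0,0,0,0,0,0.02,0,0,0,0,0,0.02,0,0,0,0,0,0.02,0,0,0,0,0,0.02,0,0,0]' 10;python3 -m jog '[0,0,0,0,0,0,0,0,0,0,0,0]'; python3 -m jog '[0,0,-0.1,0,0,0,0,0,-0.2,0,0,0,0,0,-0.2,0,0,0]'
```

```text
time: 4.25
tool_pos: [0.4537, 0.2653, 0.1172]
tool_rot: [-0.0, 0.973, 0.232, 0.001]
contact_force: [-0.3, 0.5, 4.1]
gripper_width: 0.403
grasp_force: 60.0
time: 4.5
tool_pos: [0.4537, 0.2653, 0.1172]
tool_rot: [-0.0, 0.973, 0.232, 0.0]
contact_force: [-0.2, 0.4, 4.8]
gripper_width: 0.407
grasp_force: 60.0
time: 4.88
tool_pos: [0.4537, 0.2652, 0.1375]
tool_rot: [-0.0, 0.973, 0.232, 0.001]
contact_force: [-0.0, -0.5, -1.4]
gripper_width: 0.409
grasp_force: 59.9
```

Gripped at a width of about 35 mm. Lifting clear and carrying to the kiln, stopping one step short to look.

```bash
python3 -m jog '[0,0,-0.3,0,0,0,0,0,-0.65,0,0,0,0,0,-1,0,0,0]';python3 -m jog '[0,0,-0.3,0,0,0,0,0,-0.6,0,0,0,0,0,-0.6,0,0,0]'; python3 -m jog '[-0.15,0.3,0,0,0,0,-0.4,0.8,0,0,0,0]';python3 -m jog '[-0.2,0.4,0,0,0,0,-0.4,0.8,0,0,0,0]';python3 -m jog '[-0.2,0.4,0,0,0,0,-0.4,0.8,0,0,0,0]';python3 -m jog '[-0.2,0.4,0,0,0,0,-0.4,0.8,0,0,0,0,-0.4,0.8,0,0,0,0,-0.4,0.8,0,0,0,0]'
python3 - <<'E'
from h import *
f=grab("wrist");cv2.imwrite("pics/w4.png",f["img"]);np.savez("w4.npz",**f);p=brass(f);print(delta([p[0],p[1],.27]))
E
```

```text
time: 5.25
tool_pos: [0.4529, 0.2648, 0.2369]
tool_rot: [0.0, 0.973, 0.232, -0.001]
contact_force: [0.3, 0.6, -1.6]
gripper_width: 0.407
grasp_force: 60.1
time: 5.62
tool_pos: [0.4544, 0.2655, 0.2993]
tool_rot: [-0.0, 0.973, 0.232, 0.003]
contact_force: [-0.4, 0.7, -3.2]
gripper_width: 0.408
grasp_force: 60.1
time: 5.88
tool_pos: [0.4528, 0.1753, 0.294]
tool_rot: [-0.0, 0.972, 0.233, -0.002]
contact_force: [-0.2, -0.6, -1.0]
gripper_width: 0.404
grasp_force: 60.4
time: 6.12
tool_pos: [0.4531, 0.0847, 0.294]
tool_rot: [-0.0, 0.973, 0.232, -0.002]
contact_force: [0.9, -0.2, -2.8]
gripper_width: 0.406
grasp_force: 60.5
time: 6.38
tool_pos: [0.4535, -0.0046, 0.2941]
tool_rot: [-0.001, 0.973, 0.232, -0.001]
contact_force: [0.5, -0.4, -1.7]
gripper_width: 0.408
grasp_force: 60.5
time: 6.88
tool_pos: [0.4542, -0.0923, 0.2949]
tool_rot: [-0.001, 0.973, 0.232, -0.001]
contact_force: [0.9, -0.3, -2.7]
gripper_width: 0.407
grasp_force: 60.7
brass [93.4 57.7] [120.8 196.9] [0.4838 0.1002 0.133 ]
[ 1.13  -1.58   0.254]
```

View pics/w4.png

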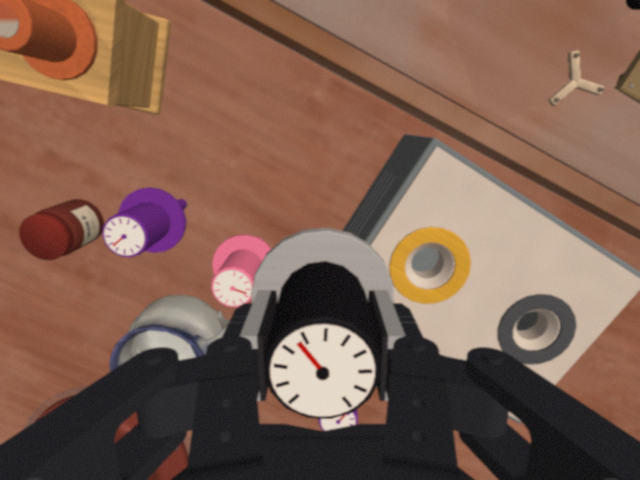

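The wrist view shows the probe held upright, with its dial at (322,371). The brass ring is unobstructed at (430,265) and the steel ring is at (537,328).

Run:
```python
from h import *
f=dict(np.load("w4.npz"));z=manip.state()["tool_pos"][2]
d=onz(f,321.5,371,z+.039);print("dial",d,"tcp",manip.state()["tool_pos"],"dial-in-tool",delta(d))
g=dict(f);im=f["img"].copy();k=np.zeros_like(im);k[215:315,378:480]=im[215:315,378:480];g["img"]=k
p=brass(g);print(delta([p[0],p[1],.25]))
```

```text
dial [ 0.45541768 -0.09196812  0.33428478] tcp [ 0.45440999 -0.09190276  0.29528478] dial-in-tool [ 0.008  0.004 -0.39 ]
brass [429.8 264.9] [74.6 81.7] [ 0.4584 -0.1862  0.133 ]
[-0.39   0.86   0.452]
```

```bash
python3 -m jog '[-0.2,0.43,0,0,0,0,-0.4,0.86,0,0,0,0,-0.4,0.86,0.3,0,0,0,-0.4,0.86,0.55,0,0,0,-0.4,0.86,0.55,0,0,0,-0.4,0.86,0.55,0,0,0]'
python3 - <<'E'
from h import *
print(delta([.4579,-.1868,.153]))
f=grab("scene");cv2.imwrite("pics/s5.png",cv2.resize(f["img"][180:340,340:540],None,fx=3.5,fy=3.5,interpolation=cv2.INTER_CUBIC))
E
```

```text
time: 7.68
tool_pos: [0.4585, -0.1869, 0.2426]
tool_rot: [0.0, 0.973, 0.233, 0.001]
contact_force: [0.1, -0.2, -2.5]
gripper_width: 0.407
grasp_force: 61.2
[-0.005 -0.004  0.896]
```

View pics/s5.png

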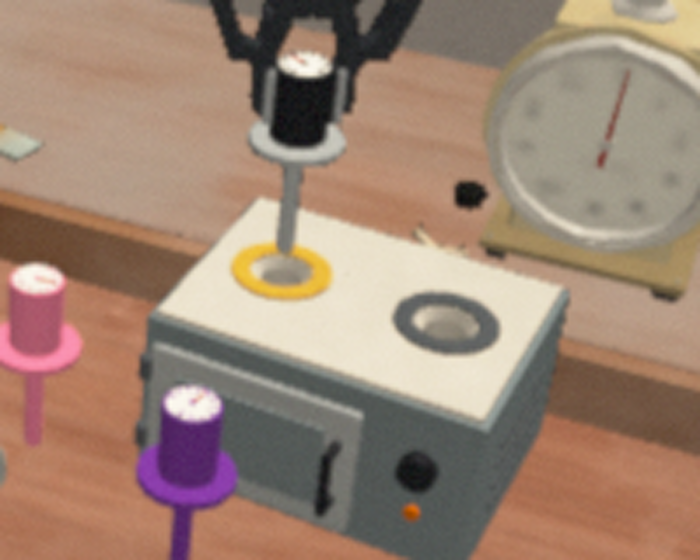

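The scene crop shows the stem tip at (285,250), just above the brass ring's centre at (282,270), so it is lined up. Lowering now.

```bash
python3 -m jog '[0,0,0.12,0,0,0,0,0,0.24,0,0,0,0,0,0.36,0,0,0,0,0,0.36,0,0,0]'; python3 -m jog '[0,0,0.12,0,0,0,0,0,0.24,0,0,0,0,0,0.36,0,0,0,0,0,0.46,0,0,0,0,0,0.46,0,0,0]'
```

```text
time: 8.22
tool_pos: [0.4569, -0.187, 0.2036]
tool_rot: [-0.001, 0.973, 0.232, -0.001]
contact_force: [-0.1, 0.4, -2.7]
gripper_width: 0.403
grasp_force: 61.2
time: 8.85
tool_pos: [0.4572, -0.1871, 0.1582]
tool_rot: [-0.001, 0.973, 0.232, -0.001]
contact_force: [0.1, 0.2, -2.2]
gripper_width: 0.41
grasp_force: 61.2
```

No contact so far, with about 8 mm to go.

```bash
python3 -m jog '[0,0,0.03,0,0,0,0,0,0.06,0,0,0,0,0,0.06,0,0,0]'; python3 -m jog '[0,0,0.015,0,0,0,0,0,0.015,0,0,0]';python3 -m jog '[0,0,0.01,0,0,0,0,0,0.01,0,0,0]'
```

```text
time: 9.22
tool_pos: [0.4578, -0.1875, 0.1536]
tool_rot: [-0.0, 0.973, 0.232, -0.0]
contact_force: [0.2, -0.1, -1.1]
gripper_width: 0.41
grasp_force: 61.2
time: 9.48
tool_pos: [0.4578, -0.1875, 0.1521]
tool_rot: [-0.0, 0.973, 0.232, -0.0]
contact_force: [-0.6, -0.2, -1.9]
gripper_width: 0.405
grasp_force: 61.2
time: 9.72
tool_pos: [0.4578, -0.1875, 0.151]
tool_rot: [-0.0, 0.973, 0.232, -0.0]
contact_force: [0.5, -0.2, -2.5]
gripper_width: 0.41
grasp_force: 61.2
```

```bash
for i in 1; do python3 -m jog '[0,0,0.01,0,0,0,0,0,0.01,0,0,0]'; python3 -m jog '[0,0,0.01,0,0,0,0,0,0.01,0,0,0]'; done | grep -E "pos|contact"
```

```text
tool_pos: [0.458, -0.1876, 0.1503]
contact_force: [0.2, -0.3, -1.2]
tool_pos: [0.4581, -0.1877, 0.1502]
contact_force: [-3.0, 1.7, 5.4]
```

```bash
python3 -m jog '[0,0,0.005,0,0,0,0,0,0.005,0,0,0]'| grep -E "pos|contact"
python3 - <<'E'
from h import *
f=grab("scene");cv2.imwrite("pics/s6.png",cv2.resize(f["img"][160:320,340:540],None,fx=3.5,fy=3.5,interpolation=cv2.INTER_CUBIC))
E
```

```text
tool_pos: [0.4581, -0.1877, 0.1502]
contact_force: [-4.2, 1.8, 8.4]
```

View pics/s6.png

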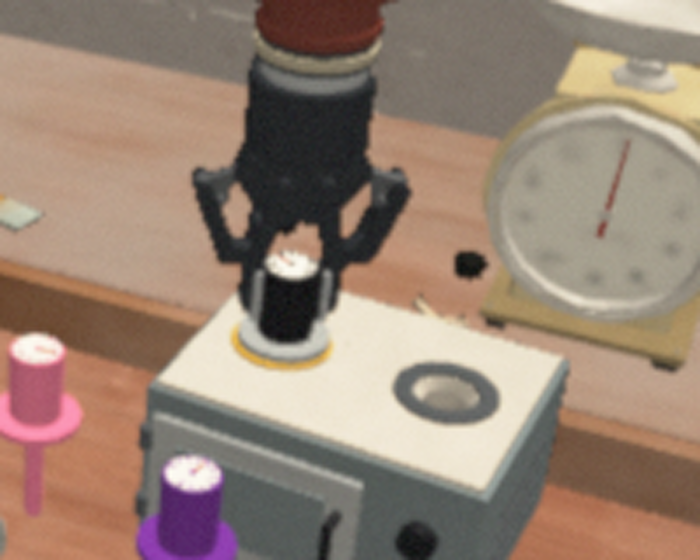

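The crop shows the flange at (284,338) flat on the brass ring. The downward motion has stopped and the force is rising, so it is seated. Releasing and backing off upward.

```bash
python3 -m jog '[0,0,0,0,0,0,0,0,0,0,0,0,0,0,0,0,0,0,0,0,0,0,0,0,0,0,0,0,0,0,0,0,0,0,0,0]' 85;python3 -m jog '[0,0,-0.15,0,0,0,0,0,-0.4,0,0,0,0,0,-0.7,0,0,0,0,0,-1,0,0,0]' ; python3 -m jog '[-0.3,0,-0.3,0,0,0,-0.6,0,-0.3,0,0,0,-0.6,0,-0.3,0,0,0,-0.6,0,-0.3,0,0,0]'
python3 - <<'E'
from h import *
f=grab("wrist");cv2.imwrite("pics/w7.png",f["img"])
t=grab("top");print("plug",dep(t,256,206).round(3))
E
```

```text
time: 11.28
tool_pos: [0.4579, -0.1875, 0.1486]
tool_rot: [0.0, 0.973, 0.232, 0.0]
contact_force: [-0.0, 0.6, 0.1]
gripper_width: 0.995
grasp_force: 0.0
time: 11.78
tool_pos: [0.458, -0.1876, 0.2509]
tool_rot: [0.0, 0.973, 0.232, 0.001]
contact_force: [0.8, 0.0, -0.0]
gripper_width: 0.992
grasp_force: 0.0
time: 12.28
tool_pos: [0.4046, -0.2144, 0.279]
tool_rot: [0.0, 0.973, 0.232, 0.0]
contact_force: [0.4, -0.2, -0.4]
gripper_width: 1.001
grasp_force: 0.0
plug [0.479 0.14  0.156]
```

View pics/w7.png

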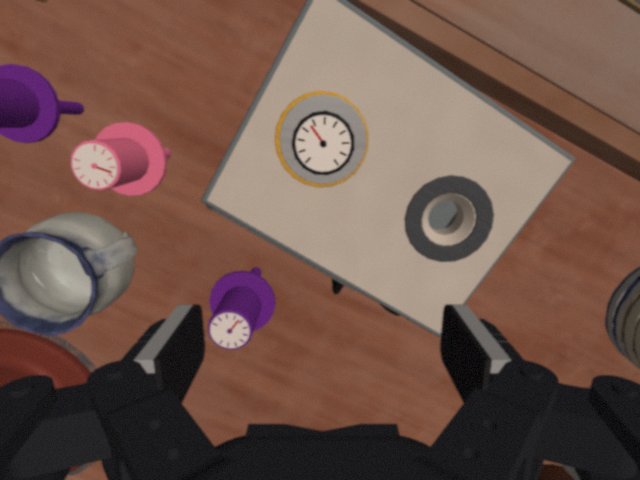

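The probe at (322,140) sits flat and centred on the brass ring. The gripper is clear and the plug is still in the stand.

```bash
python3 -c "from plant import manip; print(manip.job_done())"
```

```text
the job is handed in; nothing more can be done
None
```

The probe is seated in the brass-ringed port with its flange on the ring, the gripper has let go and is clear, the vent plug is still in the stand, and the job was handed in at about 12 s on the robot's clock.

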